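# Fit the spindle of a label-roll unwinder and hold it for the nut

### The job

A fresh roll of labels is sitting on the rollers of the unwinder, between its two cheeks. Pick up the loose spindle and thread it, from whichever side suits you, through the bushing in one cheek, through the core of the roll and on through the bushing in the other cheek, fully home so that the shoulder of the grip comes up against the cheek. Finish still holding it there by its flat grip, so that I can screw the nut onto the end; keep the roll in its cradle and leave the other things on the desk alone.

Things in the scene. Friction and masses are not known exactly. Their poses are not given: they have to be found in the camera images.
- stand: Label unwinder, fixed. Origin: centre of the base's underside, on the desk; its yaw is within 0.35 rad of the robot's. Grey base 180 (x) x 140 (y) x 10 mm. Two upright white cheeks, 110 mm wide (x), 10 mm thick, top 104 mm above the desk: inner faces at y = -45 and +45, outer at -55 and +55 mm. A 10 mm guide bar, top at 52 mm, runs along y at x = +80 mm.
- bore_a (a point): Centre of the bore at the outer face of the cheek on the stand's -y side (stand frame 0, -55, 79.5 mm). Each cheek has one round bushing, bore 20 mm, right through its 10 mm. Both bores lie on one level axis along the stand's y, and the spindle can go in from either side.
- bore_b (a point): Centre of the bore at the outer face of the cheek on the stand's +y side (stand frame 0, +55, 79.5 mm). The line from bore_a to bore_b is the bore axis, 110 mm long.
- spindle: Loose spindle, about 0.12 kg, 210 mm long, lying level on the desk to the robot's right of the unwinder, tip within 0.65 rad of world +y. Its +x runs along its axis to the tip; origin on the axis at the shoulder (grip's front face), 8 mm above the desk as it lies. The shoulder stops against a cheek's outer face; the tip then stands 40 mm out of the other cheek.
- spindle_tip (a point): Tip, on the axis 150 mm ahead of the spindle's origin. From the shoulder forward: bare metal bar of 16 mm diameter to 118 mm, tapering to 12 mm at 124 mm, then a 12 mm threaded end, slightly chamfered, to 150 mm.
- spindle_grip (a point): Centre of the grip, on the axis 30 mm behind the spindle's origin. Black flat grip, 60 mm long, 24 mm wide (spindle y, level as it lies) and 16 mm high (z), flush with the bar above and below; take it across the 24 mm. Too wide for the bore.
- roll: White roll of labels, loose on two rollers between the cheeks: 110 mm outside diameter, 50 mm wide, 0.33 kg, open 40 mm core. Origin at its centre; its axis (y) lies along the bore axis, its middle within 8 mm of the stand's middle; its top is 134 mm above the desk.
- nut: Round black knurled nut, 36 mm across, 14 mm high, lying on the desk. Origin: centre of its underside. Leave it.
- spare_roll: Spare smaller roll of labels lying flat, 84 mm across, 45 mm high. Origin: centre of its underside. Leave it.
- mouse: Black computer mouse, 108 x 60 x 36 mm. Origin: centre of its underside. Leave it.
- tube_rack: White tube rack, 200 x 70 mm, with capped tubes 108 mm high, at the robot's left. Origin: centre of its underside. Leave it.
Mind the look-alikes: they are no part of the job. Several things look just like the spindle: the one meant starts farthest from the robot's base. What is shaped like the roll but black is not meant.

How it is judged:
By the outcome, as a careful person would: the job done as asked, in the order asked, and still so for the second after the job is handed in, while the arm keeps its last pose, push and grip.
It also fails if it takes over 45 s, if anything falls off the work surface, if the arm or the gripper's body presses on something with over 40 N, if the wrist force passes 120 N, or if a joint passes its speed limit or range.

### The arm

A 7-joint arm with a two-finger parallel gripper is mounted at the origin on the work surface. World frame = base frame: x ahead of the robot, y to its left, z up, the work surface at z = 0. Lengths are in m, angles in rad, forces in N, time in s.
With the tool pointing down it reaches from about 0.4 to 0.875 m from the base axis. Payload 19.3 kg.
Tool frame: the origin (TCP) lies at the very end of the fingers, on their centre line; the grasp point (between the pads) lies bot.pinch_z behind it (bot.pinch_z is the distance from the TCP to the grasp point, in m); z points along the fingers, y is the line along which they close (so a half turn about z gives the same grasp; the last joint's range is limited). The gripper opens to 85 mm and grips with 20 to 120 N. Pads are 22 mm wide; open, the fingers measure 114 mm over their backs; the gripper's body (76 mm by 85 mm) begins 54 mm behind the grasp point. The pads swing forward as they close: fully open they stand 13 mm farther back than shut.
Start: joints at [-1.189, 0.521, -0.036, 1.599, 0.021, 1.021, -0.113], TCP at [0.273, 0.562, 0.231] pointing down, gripper open.
Joint ranges: [-2.91, 2.91], [-0.3, 2.13], [-1.5, 1.42], [0.17, 2.43], [-1.26, 4.41], [0.16, 1.93], [-2.52, 2.52]. Speed limits (rad/s): [1.89, 1.89, 2.39, 2.39, 3.01, 3.01, 3.01].

### API

Orientations are given as [roll, pitch, yaw] about the fixed x, y, z axes, in that order (R = Rz(yaw) Ry(pitch) Rx(roll)).
In Python, from workcell import bot, grab_frame, ticket gives the robot as it stands.
- The arm moves only by the tool arm_command, never from a script. Its argument "commands" is a list of rows, each a list of 3 entries, a list of its own where there are three numbers: the shift along the world's x, y, z in mm, then the turn about the world's z in rad, then the gripper command: -1 is fully open, 1 is shut, values between are in proportion. In form: [[[tx, ty, tz], roll, fingers], ...]. A call has 1 to 20 rows; each row shifts and turns the commanded pose from where the row before left it; what a row does not reach is not made up. A row lasts 1/10 s, in which the tool goes at most 50 mm and 8.59 degrees, less where a joint would pass 70% of its speed; a pose out of reach is approached as far as the arm can. A call with a gripper value outside its range is refused whole. The fingers move at their own pace and stop on an object; "newtons" is the grip in N (left out, the last holds). Time passes only in rows, so rows that do not move let the fingers close. It gives the time, the measured TCP pose, the force, the opening and the grip force at its end, in the units of the state.
- bot.observe(): the state, without advancing time (a new reading comes with each control period).
- grab_frame(name): name is "side" or "top" or "wrist"; returns a dict with "image" (400x640x3 uint8, red, green, blue), "vertical_fov" (degrees; the focal length in pixels is half the picture's height over the tangent of half this angle, whatever the lens; pixels are square), "cx", "cy" (the principal point, pixels), "k1" (the pictures are not rectified: a ray, as slopes to the right and down, at radius r is drawn at 1 + k1 r^2 times it, then the intrinsics apply), "R" (3x3) and "t" (3): a world point X has camera coordinates R X + t. Camera axes: x right, y down, z forward; pixel columns grow to the right and rows downward; lengths in m; the calibration is good to about 2 mm. A picture is of the moment at which its call begins. There is no depth.
- ticket.job_done(): hands the job in; it is judged then, once.
The state is a dict: "clock": time; "qpos": joint angles; "qd": joint speeds; "joint_efforts": joint torques, N m; "position": TCP position; "tool_rot": TCP orientation; "force": force on the tool from outside, world axes, zero at the start; "moment": the same for the moment, N m; "grip_width": finger opening in m; "finger_force": force on a finger pad.
Only numpy, scipy, OpenCV 4.12 (cv2) and the standard library are available. Lean on these libraries where they do the work, as an engineer would, in place of code of your own. Each camera call takes 0.05 s, during which the arm holds its last target. There are 200 camera calls.

## Working session

There is one attempt and no reset: what is moved stays moved. The work goes in short steps, Python scripts to look and compute and a tool call to move; the robot and the scene stay as the last step left them, time stands still between calls to the robot, and variables do not carry over. Pictures are saved under pics/ and viewed, at most 10 in all, crops included, and the job is handed in when it is done.

Besides the shell and the picture viewer there is one more tool, called after "Call:" as name([rows], argument=value, ...), one row to a line, values as JSON. arm_command: Moves the arm, as the interface text tells. Its arguments: {"type":"object","properties":{"commands":{"type":"array"},"newtons":{"type":"number"}},"required":["commands"]}

```bash
ls; mkdir -p pics; cat > h.py <<'E'
import numpy as np, cv2
from workcell import bot, grab_frame, ticket
def K(f):
    h,w=f["image"].shape[:2]; F=h/2/np.tan(np.radians(f["vertical_fov"])/2)
    return np.array([[F,0,f["cx"]],[0,F,f["cy"]],[0,0,1]]), np.array([f["k1"],0,0,0,0.])
def rays(f,px):
    k,d=K(f); p=cv2.undistortPoints(np.array(px,float).reshape(-1,1,2),k,d).reshape(-1,2)
    R=np.array(f["R"]);t=np.array(f["t"]); v=np.c_[p,np.ones(len(p))]@R
    return -R.T@t, v/np.linalg.norm(v,axis=1)[:,None]
def onplane(f,px,z):
    c,v=rays(f,px); return c+v*((z-c[2])/v[:,2])[:,None]
def proj(f,X):
    k,d=K(f); return cv2.projectPoints(np.array(X,float).reshape(-1,1,3),cv2.Rodrigues(np.array(f["R"],float))[0],np.array(f["t"],float),k,d)[0].reshape(-1,2)
def tri(fs,pxs):
    A=np.zeros((3,3));b=np.zeros(3)
    for f,p in zip(fs,pxs):
        c,v=rays(f,[p]);M=np.eye(3)-np.outer(v[0],v[0]);A+=M;b+=M@c
    return np.linalg.solve(A,b)
def save(f,n): cv2.imwrite(f"pics/{n}.png",f["image"][:,:,::-1])
E
python3 - <<'E'
from h import *
import pickle
d={n:grab_frame(n) for n in("side","top","wrist")}
pickle.dump(d,open("f0.pkl","wb"))
for n in d: print(n,d[n]["vertical_fov"],d[n]["k1"],np.round(-np.array(d[n]["R"]).T@d[n]["t"],3),np.round(d[n]["R"],2).tolist())
save(d["top"],"top0");save(d["side"],"side0")
o=bot.observe();print(o["position"],o["tool_rot"],o["force"],o["grip_width"],bot.pinch_z)
E
```

```text
pics
side 54.00267693206645 -0.05100651692783376 [ 0.43  -0.626  0.826] [[0.99, -0.16, -0.01], [-0.13, -0.75, -0.65], [0.09, 0.64, -0.76]]
top 57.35500335107202 -0.05999783844901654 [0.481 0.042 1.189] [[0.0, -1.0, 0.01], [-1.0, -0.0, -0.03], [0.03, -0.01, -1.0]]
wrist 68.7507083075882 -0.05016059609165628 [0.21  0.592 0.373] [[0.44, 0.9, -0.0], [0.87, -0.42, 0.27], [0.24, -0.12, -0.96]]
[0.27277235 0.56206538 0.23086042] [-3.14073784e+00  3.72807053e-05  2.68974773e+00] [ 0.53750235 -0.47882008  0.4410498 ] 0.0855989475272934 0.0187
```

View pics/top0.png

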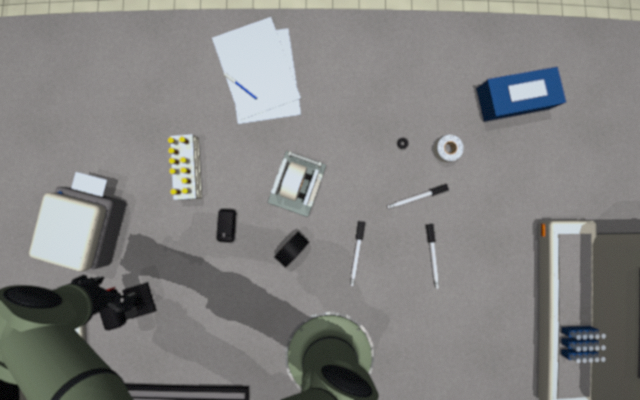

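View pics/side0.png

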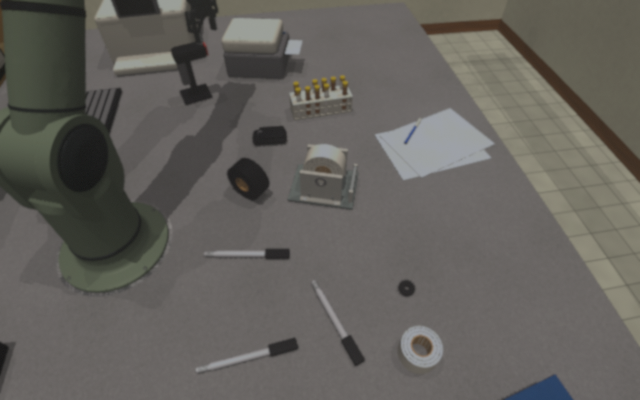

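The top view shows three spindle-like things, given as grip → tip: A (438,190)→(389,207), B (360,231)→(352,285) and C (431,233)→(436,287). The robot base is at about (330,350), so A is farthest and its tip points to +y, which makes it the one meant. The white roll sits in the stand at (297,183). The black look-alike is at (291,248) and the spare roll at (450,148). Next I measure A and the stand, and check the choice in a crop.

```bash
python3 - <<'E'
from h import *
import pickle
d=pickle.load(open("f0.pkl","rb"));f=d["top"];s=d["side"]
for n,g,t in(("A",(438,190),(389,207)),("B",(360,231),(352,285)),("C",(431,233),(436,287))):
    P=onplane(f,[g,t],.008);v=P[1]-P[0];print(n,P.round(3).tolist(),"yaw",np.arctan2(v[1],v[0]).round(3),"dist",np.hypot(*P[0][:2]).round(3))
# spindle A dark grip & bright bar, axis fit in the top view
x0,y0=375,170;c=cv2.cvtColor(f["image"],cv2.COLOR_RGB2GRAY)[y0:220,x0:465].astype(int)
for nm,m in(("grip",c<60),("bar",c>150)):
    n,l,st,ce=cv2.connectedComponentsWithStats(m.astype(np.uint8))
    i=1+np.argmax(st[1:,4]);ys,xs=np.where(l==i);P=onplane(f,np.c_[xs+x0,ys+y0],.012 if nm=="grip" else .012)
    q=P[:,:2]-P[:,:2].mean(0);w=np.linalg.svd(q)[2][0];w*=np.sign(w[1]);e=q@w
    print(nm,len(xs),P.mean(0).round(4),"yaw",np.arctan2(w[1],w[0]).round(3),"len",np.ptp(e).round(3),"tip end",(P.mean(0)[:2]+w*e.max()).round(3))
a=cv2.resize(f["image"][140:225,260:335],None,fx=5,fy=5,interpolation=cv2.INTER_CUBIC)
b=cv2.resize(f["image"][165:250,375:460],None,fx=5,fy=5,interpolation=cv2.INTER_CUBIC)
cv2.imwrite("pics/crop0.png",np.hstack([a,b])[:,:,::-1])
E
```

```text
A [[0.538, -0.356, 0.008], [0.482, -0.194, 0.008]] yaw 1.901 dist 0.645
B [[0.405, -0.1, 0.008], [0.231, -0.074, 0.008]] yaw 2.993 dist 0.417
C [[0.398, -0.332, 0.008], [0.222, -0.347, 0.008]] yaw -3.051 dist 0.518
grip 89 [ 0.5407 -0.3589  0.012 ] yaw 1.887 len 0.051 tip end [ 0.533 -0.334]
bar 212 [ 0.5073 -0.2622  0.012 ] yaw 1.887 len 0.148 tip end [ 0.484 -0.19 ]
```

View pics/crop0.png

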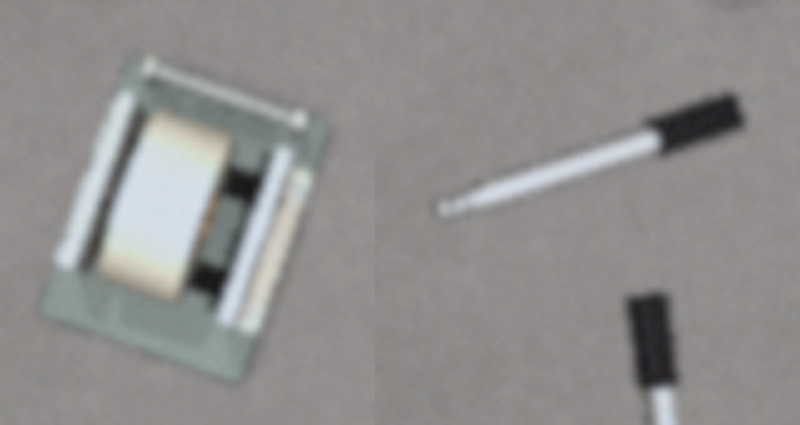

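The crop shows the stand on the left. Its +y cheek top runs (126,97)–(70,265) and its −y cheek top (282,150)–(228,322). The guide bar runs (148,67)–(303,118). On the right is spindle A, with its threaded tip at (445,207) and its grip at (700,122), as described. I'll work out the stand pose from these points.

```bash
python3 - <<'E'
from h import *
import pickle
d=pickle.load(open("f0.pkl","rb"));f=d["top"]
c=lambda p:(np.array(p)+.5)/5-.5+[260,140]
P=onplane(f,c([(126,97),(70,265),(282,150),(228,322)]),.104)[:,:2]; G=onplane(f,c([(148,67),(303,118)]),.052)[:,:2]
C=P.mean(0);x=(P[0]-P[1])+(P[2]-P[3]);y=(P[0]+P[1]-P[2]-P[3])
print("C",C.round(4),"len",np.linalg.norm(P[0]-P[1]),np.linalg.norm(P[2]-P[3]),"gap",np.linalg.norm(y)/2,"yaws",np.arctan2(x[1],x[0]),np.arctan2(-y[0],y[1]),"bar",np.arctan2(-(G[0]-G[1])[0],(G[0]-G[1])[1]),G.mean(0).round(4),np.linalg.norm(G.mean(0)-C))
yaw=-.335;u=np.array([-np.sin(yaw),np.cos(yaw)]);print("TCP to view", C-.07*u)
E
```

```text
C [0.5587 0.1052] len 0.10547278020030049 0.10727517597860232 gap 0.09899046744396016 yaws -0.30919208569521506 -0.336312446267216 bar -0.31780520727190714 [0.635  0.0779] 0.08103162369062203
TCP to view [0.53572186 0.03913047]
```

Call:
arm_command([
  [[18,-35,2],-0.1,-1],
  [[18,-35,2],-0.1,-1],
  [[18,-35,2],-0.1,-1],
  [[18,-35,2],-0.1,-1],
  [[18,-35,2],-0.1,-1],
  [[18,-35,2],-0.1,-1],
  [[18,-35,2],-0.1,-1],
  [[18,-35,2],-0.1,-1],
  [[18,-35,2],-0.1,-1],
  [[18,-35,2],-0.1,-1],
  [[18,-35,2],-0.1,-1],
  [[18,-35,2],-0.1,-1],
  [[18,-35,2],-0.1,-1],
  [[18,-35,2],-0.1,-1],
  [[10,-32,2],-0.04,-1],
  [[0,0,0],0,-1],
  [[0,0,0],0,-1],
])

```text
clock: 1.85
position: [0.5348, 0.0398, 0.2611]
tool_rot: [-3.141, 0.0, 1.249]
force: [-0.5, 0.4, 0.3]
grip_width: 0.0855
finger_force: 0.0
```

```bash
python3 - <<'E'
from h import *
import pickle
f=grab_frame("wrist");pickle.dump(f,open("f1.pkl","wb"));save(f,"w1")
o=bot.observe();print(o["clock"],o["position"],o["tool_rot"],o["qpos"])
E
```

```text
1.9 [0.53465543 0.04075113 0.26106071] [-3.14101489e+00 -7.02411064e-05  1.25032288e+00] [-0.52310446  0.37531177  0.44744159  1.81679649 -0.1909161   0.99242335
 -0.31829618]
```

View pics/w1.png

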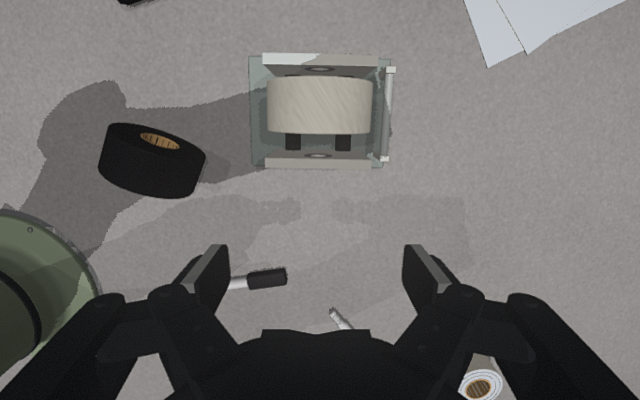

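The wrist picture shows the stand at (245–395, 52–170). The far (+y) cheek top is at row ~58 and the near (−y) cheek top at row ~163, columns 265–367. The roll and the rim of the far bore (318,70) and near bore (318,155) are visible. I'll enlarge it for the corners.

```bash
python3 - <<'E'
from h import *
import pickle
f=pickle.load(open("f1.pkl","rb"));cv2.imwrite("pics/w1c.png",cv2.resize(f["image"][45:175,240:400],None,fx=4.5,fy=4.5,interpolation=cv2.INTER_CUBIC)[:,:,::-1])
C=np.array([.5587,.1052])
for yaw in(-.32,):
    u=np.array([np.cos(yaw),np.sin(yaw)]);v=np.array([-u[1],u[0]])
    P=[np.r_[C+a*u+b*v,.104] for b in(.055,.045,-.045,-.055) for a in(-.055,.055)]
    print((proj(f,P)).round(1).tolist())
    print("bores",proj(f,[np.r_[C+b*v,.0795] for b in(.055,.045,-.045,-.055)]).round(1).tolist())
E
```

```text
[[260.2, 54.7], [376.3, 54.3], [260.7, 65.9], [375.9, 65.5], [264.9, 159.6], [371.8, 159.3], [265.4, 169.2], [371.3, 168.9]]
bores [[318.1, 59.0], [318.1, 69.4], [318.2, 156.2], [318.2, 165.1]]
```

View pics/w1c.png

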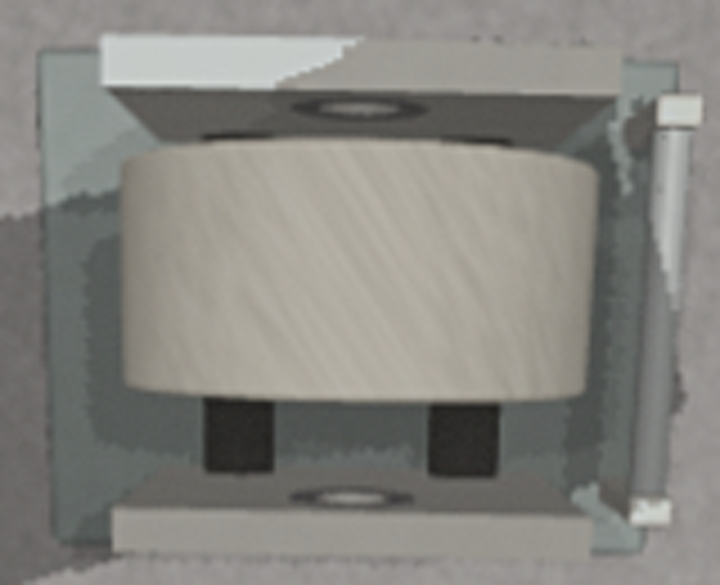

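The crop shows the cheek-top corners: far cheek (101,35), (622,42), (105,88), (620,95), and near cheek (113,506), (591,515), (112,552), (591,558). I'll fit the stand from these, and work out the move to the spindle.

```bash
python3 - <<'E'
from h import *
import pickle
f=pickle.load(open("f1.pkl","rb"))
q=np.array([(101,35),(622,42),(105,88),(620,95),(113,506),(591,515),(112,552),(591,558)],float)
P=onplane(f,(q+.5)/4.5-.5+[240,45],.104)[:,:2]
M=np.array([(a,b) for b in(.055,.045,-.045,-.055) for a in(-.055,.055)])
A=P-P.mean(0);th=np.arctan2((M[:,0]*A[:,1]-M[:,1]*A[:,0]).sum(),(M*A).sum())
R=np.array([[np.cos(th),-np.sin(th)],[np.sin(th),np.cos(th)]])
C=P.mean(0);print("C",C.round(4),"yaw",th.round(4),"res mm",((P-C-M@R.T)*1e3).round(1).tolist())
print("bore_a",C-.055*R[:,1],"bore_b",C+.055*R[:,1])
o=bot.observe()["position"]
# camera above spindle middle-ish: grasp aim
u=np.array([np.cos(1.887),np.sin(1.887)]);g=np.array([.539,-.356]);print("pre-grasp TCP delta mm",(np.r_[g-.0*u,.15]-o)*1e3,"turn",1.887-1.25)
E
```

```text
C [0.5596 0.106 ] yaw -0.3396 res mm [[0.1, -0.2], [-0.1, 0.4], [0.5, -0.9], [-0.1, -0.2], [0.3, 0.3], [-0.5, 0.4], [-0.4, -0.1], [0.1, 0.2]]
bore_a [0.54128968 0.05418863] bore_b [0.5779349  0.15790521]
pre-grasp TCP delta mm [   4.34456901 -396.75113469 -111.06071442] turn 0.637
```

Call:
arm_command([
  [[0,-33,0],0.05,-1],
  [[0,-33,0],0.05,-1],
  [[0,-33,-4],0.05,-1],
  [[0,-33,-8],0.05,-1],
  [[0,-33,-10],0.05,-1],
  [[0,-33,-11],0.05,-1],
  [[0,-33,-11],0.05,-1],
  [[0,-33,-11],0.05,-1],
  [[0,-33,-11],0.05,-1],
  [[0,-33,-11],0.05,-1],
  [[2,-33,-11],0.05,-1],
  [[2,-33,-11],0.05,-1],
  [[0,0,-12],0.035,-1],
  [[0,0,0],0,-1],
  [[0,0,0],0,-1],
])

```text
clock: 3.4
position: [0.5394, -0.3542, 0.1504]
tool_rot: [3.141, -0.001, 1.885]
force: [-0.1, -0.2, -0.4]
grip_width: 0.0855
finger_force: 0.0
```

```bash
python3 - <<'E'
from h import *
import pickle
f=grab_frame("wrist");pickle.dump(f,open("f2.pkl","wb"));save(f,"w2")
o=bot.observe();print(o["clock"],o["position"],o["tool_rot"],o["qpos"].round(2))
E
```

```text
3.45 [ 0.53963424 -0.35434347  0.15079176] [ 3.14102087e+00 -2.74850794e-04  1.88561745e+00] [ 0.31  0.66  0.28  1.63 -0.22  0.89  0.99]
```

View pics/w2.png

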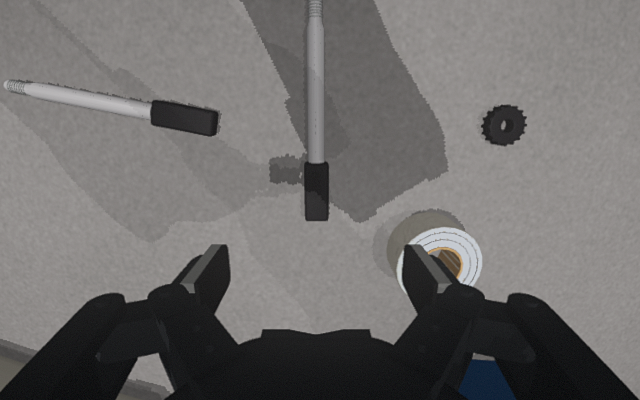

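The picture shows spindle A straight ahead, with its grip at (305–328, 162–220), shoulder at row ~162 and threaded tip at (316,5). The nut is at (504,125), the spare roll at (440,265) is beside the right finger, and look-alike C is on the left.

```bash
python3 - <<'E'
from h import *
import pickle
f=pickle.load(open("f2.pkl","rb"));g=cv2.cvtColor(f["image"],cv2.COLOR_RGB2GRAY)
m=(g[150:232,296:340]<50).astype(np.uint8);n,l,st,ce=cv2.connectedComponentsWithStats(m);i=1+np.argmax(st[1:,4]);print(st[i])
ys,xs=np.where(l==i);P=onplane(f,np.c_[xs+296,ys+150],.016)[:,:2];c=P.mean(0)
# bar edges: brighter than surroundings, rows 30..150, edges by gradient
E=[]
for r in range(40,150,5):
    row=cv2.GaussianBlur(g[r-2:r+3,290:345].astype(np.float32),(1,5),0).mean(0);d=np.gradient(row)
    a=12+np.argmax(d[12:27]);b=25+np.argmin(d[25:43]);E.append((290+a,290+b,r))
E=np.array(E,float);mid=np.c_[E[:,:2].mean(1),E[:,2]];B=onplane(f,mid,.010)[:,:2]
vx,vy,x0,y0=cv2.fitLine(B.astype(np.float32),cv2.DIST_HUBER,0,.01,.01).ravel();s=np.sign(vy)
ax=s*np.array([vx,vy]);yaw=np.arctan2(ax[1],ax[0]);nrm=np.array([-ax[1],ax[0]])
print("bar width px",np.median(E[:,1]-E[:,0]),"yaw",yaw)
e=(P-c)@ax;w=(P-c)@nrm
print("grip centroid",c,"len",np.percentile(e,[1,99]),"wid",np.percentile(w,[1,99]),"offset from bar line mm",(c-[x0,y0])@nrm*1e3)
o=bot.observe()["position"];print("delta mm",(c-o[:2])*1e3,"turn",yaw-bot.observe()["tool_rot"][2])
sr=onplane(f,[(440,250)],.045)[0];print("spare",sr,"lateral from axis",(sr[:2]-c)@nrm,"along",(sr[:2]-c)@ax)
E
```

```text
[   8   12   25   59 1191]
bar width px 15.0 yaw 1.8863682
grip centroid [ 0.53949642 -0.35447619] len [-0.03123501  0.02535354] wid [-0.01102848  0.01217132] offset from bar line mm -1.022595687296132
delta mm [-0.13781574 -0.13272166] turn 0.000750710270131183
spare [ 0.66551502 -0.36812457  0.045     ] lateral from axis -0.11555977001583245 along -0.0520855474109975
```

Call:
arm_command([
  [[0,0,-25],0,-1],
  [[0,0,-25],0,-1],
  [[0,0,-25],0,-1],
  [[0,0,-25],0,-1],
  [[0,0,-20],0,-1],
  [[0,0,-15],0,-1],
  [[0,0,-8],0,-1],
  [[0,0,-4],0,-1],
  [[0,0,0],0,-1],
  [[0,0,0],0,-1],
], newtons=90)

```text
clock: 4.45
position: [0.5393, -0.356, 0.0041]
tool_rot: [3.141, 0.001, 1.885]
force: [-0.4, 0.4, -0.3]
grip_width: 0.0855
finger_force: 0.0
```

Call:
arm_command([
  [[0,0,0],0,0],
  [[0,0,0],0,0.3],
  [[0,0,0],0,1],
  [[0,0,0],0,1],
  [[0,0,0],0,1],
  [[0,0,0],0,1],
  [[0,0,0],0,1],
  [[0,0,0],0,1],
])

```text
clock: 5.25
position: [0.539, -0.3558, 0.0038]
tool_rot: [3.141, 0.0, 1.885]
force: [-2.0, 1.1, 7.7]
grip_width: 0.0212
finger_force: 89.2
```

Call:
arm_command([
  [[0,0,10],0,1],
  [[0,0,20],0,1],
  [[0,0,20],0,1],
  [[0,0,15],0,1],
  [[0,0,7],0,1],
  [[0,0,0],0,1],
])

```text
clock: 5.85
position: [0.5393, -0.3559, 0.0762]
tool_rot: [3.141, 0.001, 1.885]
force: [-0.2, -0.5, -1.7]
grip_width: 0.0214
finger_force: 88.4
```

Call:
arm_command([
  [[-3,9,0],-0.03,1],
  [[-5,15,0],-0.05,1],
  [[-6,18,0],-0.06,1],
  [[-6,18,0],-0.06,1],
  [[-6,18,0],-0.06,1],
  [[-6,18,0],-0.06,1],
  [[-6,18,0],-0.06,1],
  [[-6,18,0],-0.06,1],
  [[-6,18,0],-0.06,1],
  [[-6,18,0],-0.06,1],
  [[-6,18,0],-0.06,1],
  [[-4,13,0],-0.044,1],
  [[-3,8,0],-0.02,1],
  [[0,0,0],0,1],
  [[0,0,0],0,1],
])

```text
clock: 7.35
position: [0.47, -0.1492, 0.0752]
tool_rot: [3.142, 0.0, 1.202]
force: [-0.8, -0.5, -0.3]
grip_width: 0.0212
finger_force: 88.4
```

```bash
python3 - <<'E'
from h import *
import pickle
f=grab_frame("wrist");s=grab_frame("side");pickle.dump((f,s),open("f3.pkl","wb"))
o=bot.observe();print(o["clock"],o["position"],o["tool_rot"],o["grip_width"],o["finger_force"],o["force"])
u=np.array([.3332,.9429,0]);ba=np.array([.5413,.0542,.0795])
p=o["position"]+[0,0,.0042]
print("expected tip",p+.18*u)
tp=proj(f,[p+.03*u,p+.18*u,ba]);ts=proj(s,[p+.03*u,p+.18*u,ba]);print(tp.round(1).tolist(),ts.round(1).tolist())
a=cv2.resize(f["image"][20:250,240:400],None,fx=2.5,fy=2.5,interpolation=cv2.INTER_CUBIC)
b=cv2.resize(s["image"][140:255,260:355],None,fx=4,fy=5,interpolation=cv2.INTER_CUBIC)
cv2.imwrite("pics/c3.png",np.hstack([a,b])[:,:,::-1])
E
```

```text
7.45 [ 0.47003447 -0.14950686  0.07524999] [3.14131700e+00 2.84181460e-04 1.20072881e+00] 0.021443449910725505 88.4008276462555 [ 0.49169337 -0.12299588 -1.35402814]
expected tip [0.53001047 0.02021514 0.07944999]
[[315.5, 196.4], [303.8, -173.8], [299.2, -261.1]] [[306.3, 239.6], [318.0, 191.0], [320.2, 180.7]]
```

View pics/c3.png

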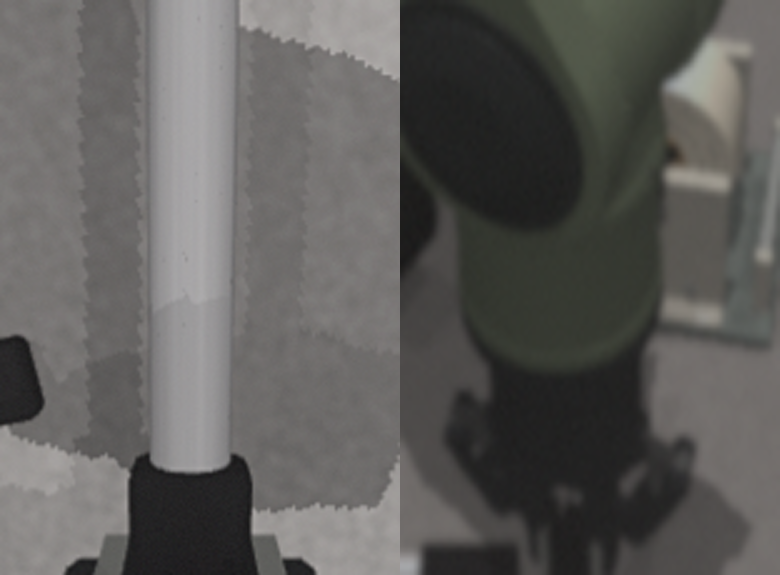

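The left crop shows the bar coming straight out of the grip, with the shoulder at crop (190,462), which is pixel (316,205). On the right, the arm hides the tip from the side camera. I overshot the turn by 0.03 rad. I'll take the bar's direction, including sag, from its two silhouette edges in the wrist view, and check the top view.

```bash
cat > bar.py <<'E'
from h import *
def edges(f,r0,r1,xl=(283,308),xr=(322,350)):
    g=cv2.GaussianBlur(cv2.cvtColor(f["image"],cv2.COLOR_RGB2GRAY).astype(np.float32),(3,3),0);L=[];Rr=[]
    for r in range(r0,r1,2):
        d=np.gradient(g[r])
        for (a,b),s,o in((xl,1,L),(xr,-1,Rr)):
            k=a+np.argmax(s*d[a:b]);y=s*d[k-1:k+2];den=y[0]-2*y[1]+y[2]
            o.append((k+(0.5*(y[0]-y[2])/den if den else 0),r))
    return L,Rr
def axis(f,r0=5,r1=190):
    N=[]
    for e in edges(f,r0,r1):
        e=np.array(e);keep=np.ones(len(e),bool)
        for _ in range(6):
            p=np.polyfit(e[keep,1],e[keep,0],2);res=e[:,0]-np.polyval(p,e[:,1]);sd=1.5*np.median(abs(res[keep]))+.1;keep=abs(res)<2.5*sd
        c,v=rays(f,e[keep]);n=np.linalg.svd(v)[2][2];n*=np.sign(n@np.array(f["R"])[0]);N.append(n);print("edge",keep.sum(),len(e),"rms",res[keep].std().round(3))
    ax=np.cross(N[0],N[1]);ax/=np.linalg.norm(ax);ax*=np.sign(ax[1])
    half=np.arccos(np.clip(N[0]@N[1],-1,1))/2   # half angle
    m=np.cross(ax,N[0]+N[1]);m/=np.linalg.norm(m);m*=-np.sign(m[2])
    return ax,c+m*(.008/np.sin(half))
E
python3 - <<'E'
from bar import *
import pickle
f,s=pickle.load(open("f3.pkl","rb"))
ax,p=axis(f)
o=bot.observe()
print("yaw",np.arctan2(ax[1],ax[0]).round(4),"tool",o["tool_rot"][2].round(4),"pitch up",np.arcsin(ax[2]).round(4))
t=(o["position"]-p)@ax;q=p+t*ax
print("axis at TCP minus TCP mm",((q-o["position"])*1e3).round(2))
sh=onplane(f,[(316,204.5)],q[2]+.006)[0];print("shoulder ahead of TCP",(sh-o["position"])@ax)
t=grab_frame("top");pickle.dump(t,open("f3t.pkl","wb"))
a=cv2.resize(t["image"][145:270,260:385],None,fx=4.5,fy=4.5,interpolation=cv2.INTER_CUBIC);cv2.imwrite("pics/t3.png",a[:,:,::-1])
E
```

```text
edge 87 93 rms 0.166
edge 93 93 rms 0.215
yaw 1.1957 tool 1.2007 pitch up -0.0578
axis at TCP minus TCP mm [-0.98 -0.14 -8.51]
shoulder ahead of TCP 0.02388565269936004
```

View pics/t3.png

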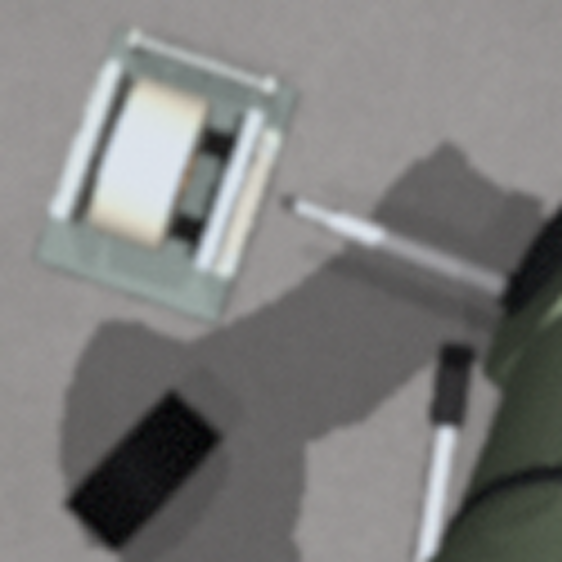

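The top crop shows the tip at crop (288,203), just short of the −y cheek and roughly on the bore line. The silhouette suggests the bar may sag (pitch −0.058), but its height bias makes me doubt it. I'll swing the tip out where both fixed cameras can see it and triangulate it.

Call:
arm_command([
  [[0,0,0],-0.08,1],
  [[0,0,0],-0.12,1],
  [[0,0,0],-0.12,1],
  [[0,0,0],-0.12,1],
  [[0,0,0],-0.06,1],
  [[0,0,0],0,1],
  [[0,0,0],0,1],
])

```text
clock: 8.2
position: [0.4699, -0.149, 0.0752]
tool_rot: [3.142, 0.0, 0.703]
force: [-0.6, -0.4, -0.9]
grip_width: 0.0212
finger_force: 88.4
```

```bash
python3 - <<'E'
from h import *
import pickle
s=grab_frame("side");t=grab_frame("top");pickle.dump((s,t),open("f4.pkl","wb"))
o=bot.observe();y=o["tool_rot"][2];u=np.array([np.cos(y),np.sin(y),0]);print(o["position"],o["tool_rot"])
X=o["position"]+[0,0,.0042]+.175*u;ps,pt=proj(s,[X])[0],proj(t,[X])[0];print(X,ps,pt)
cr=[];
for f,p in((s,ps),(t,pt)):
    x,yy=(p-[32,30]).astype(int);cr.append(cv2.resize(f["image"][yy:yy+60,x:x+64],None,fx=6,fy=6,interpolation=cv2.INTER_CUBIC));print(x,yy)
cv2.imwrite("pics/c4.png",np.hstack(cr)[:,:,::-1])
E
```

```text
[ 0.46990738 -0.14895603  0.07531349] [ 3.14154531e+00 -9.08275027e-05  7.02195624e-01]
[ 0.60350691 -0.03592433  0.07951349] [351.18374605 204.27418554] [341.75185459 167.24663656]
319 174
309 137
```

View pics/c4.png

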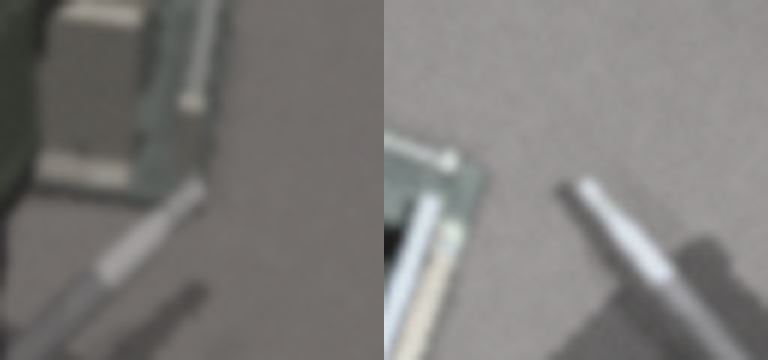

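The side crop shows the tip at (200,183), pixel (351.9,204.1). The top crop shows it at (201,180), pixel (342.1,166.6). The edge of the arm's shadow on the bar appears at (105,275) and (281,275). I'll triangulate both points.

```bash
python3 - <<'E'
from h import *
import pickle
s,t=pickle.load(open("f4.pkl","rb"));o=bot.observe();y=o["tool_rot"][2];u=np.array([np.cos(y),np.sin(y),0]);n=np.array([-u[1],u[0],0])
k=lambda p,o:(np.array(p,float)+.5)/6-.5+o
for a,b in(((202,181),(201,179)),((105,275),(281,275))):
    X=tri((s,t),(k(a,[319,174]),k(b,[309,137])));d=X-o["position"];print(X.round(4),"along",(d@u).round(4),"left",(d@n).round(4),"up",d[2].round(4))
# stand z check: near cheek top outer corners/guide bar with same pair would share calibration; bar front end top
X=tri((s,t),(k((192,100),[319,174]),k((451-384,160),[309,137])));print("guide bar near-end top",X.round(4), "expect z~.052")
E
```

```text
[ 0.6058 -0.0368  0.0821] along 0.1762 left -0.0021 up 0.0068
[ 0.5574 -0.0773  0.0819] along 0.1131 left -0.0018 up 0.0066
guide bar near-end top [0.6184 0.031  0.0539] expect z~.052
```

Call:
arm_command([
  [[0,2,0],0.06,1],
  [[1,4,0],0.12,1],
  [[2,6,0],0.12,1],
  [[2,6,0],0.12,1],
  [[2,6,0],0.09,1],
  [[1.5,4,0],0.019,1],
  [[0,0,0],0,1],
  [[0,0,0],0,1],
])

```text
clock: 9.1
position: [0.4783, -0.121, 0.0753]
tool_rot: [3.142, 0.0, 1.228]
force: [-0.4, -0.9, -0.2]
grip_width: 0.0214
finger_force: 88.4
```

```bash
python3 - <<'E'
from bar import *
import pickle
t=grab_frame("top");f=grab_frame("wrist");pickle.dump((t,f),open("f5.pkl","wb"))
o=bot.observe();y=o["tool_rot"][2];print(o["position"],y,o["force"].round(1))
C=np.array([.5596,.106,.0795]);th=-.3396;e=np.array([-np.sin(th),np.cos(th),0]);n=np.array([-e[1],e[0],0])
d=o["position"]-C;print("TCP along",(d@e+.055)*1e3,"left",d@n*1e3)
pt=proj(t,[C-.055*e-.010*e])[0];x,yy=(pt-[10,25]).astype(int);print(pt,x,yy)
a=cv2.resize(t["image"][yy:yy+45,x:x+60],None,fx=10,fy=10,interpolation=cv2.INTER_CUBIC)
cv2.imwrite("pics/c5.png",a[:,:,::-1])
# bar centreline in top view: brightest ridge per column, vs bore axis
g=cv2.cvtColor(t["image"],cv2.COLOR_RGB2GRAY).astype(np.float32)
for X in range(int(pt[0])+6,int(pt[0])+36,3):
    col=g[int(pt[1])-10:int(pt[1])+25,X];b=np.clip(col-np.percentile(col,60)-15,0,None)
    if b.sum()==0: continue
    r=(b*np.arange(len(b))).sum()/b.sum()+int(pt[1])-10
    P=onplane(t,[(X,r)],.083)[0];print(X,r.round(1),"along %.1f left %.1f"%((P-C)@e*1e3+55,(P-C)@n*1e3))
ax,p=axis(f);print("wrist bar yaw",np.arctan2(ax[1],ax[0]),"pitch",ax[2])
q=p+((C-.065*e-p)@ax)*ax;print("at tip: left",(q-C)@n*1e3)
E
```

```text
[ 0.47825145 -0.12104029  0.07526276] 1.2281720224368753 [-0.8  0.1 -1.5]
TCP along -186.17157888315708 left 1.0731867603129777
[315.27465406 188.6922575 ] 305 163
321 188.8 along -26.5 left -5.5
324 192.3 along -38.6 left 1.6
327 193.1 along -48.0 left 0.9
330 194.1 along -57.6 left 0.7
333 195.2 along -67.2 left 0.8
336 187.5 along -68.0 left -24.3
339 188.7 along -77.9 left -23.7
342 194.3 along -92.1 left -10.9
345 199.7 along -106.1 left 1.6
348 200.8 along -115.7 left 1.5
edge 85 93 rms 0.152
edge 93 93 rms 0.216
wrist bar yaw 1.2222312739851087 pitch -0.05567560666289912
at tip: left 0.24967544422585264
```

View pics/c5.png

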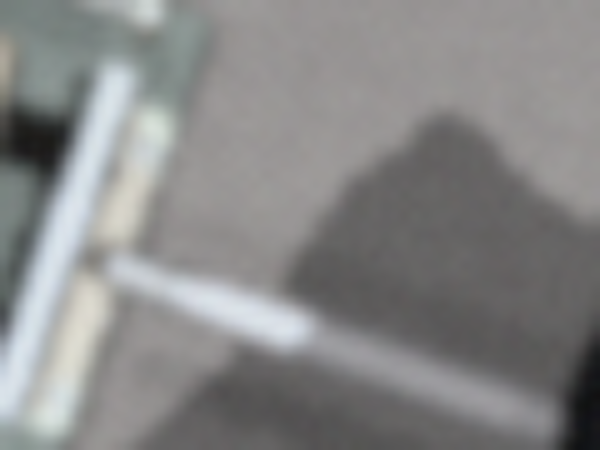

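The top crop shows the tip at (110,262), right in front of the cheek and on the bore line. The lateral error is under 1 mm from both cameras. Next comes a gentle insertion while watching the force.

Call:
arm_command([
  [[1.7,4.7,0],0.006,1],
  [[1.7,4.7,0],0,1],
  [[1.7,4.7,0],0,1],
  [[0.8,2.4,0],0,1],
  [[0.8,2.4,0],0,1],
])

```text
clock: 9.7
position: [0.4852, -0.1015, 0.0753]
tool_rot: [-3.142, 0.0, 1.236]
force: [-0.4, -0.4, -0.6]
grip_width: 0.0217
finger_force: 88.4
```

Call:
arm_command([
  [[0.8,2.4,0],0,1],
  [[0.8,2.4,0],0,1],
  [[0.8,2.4,0],0,1],
])

```text
clock: 10.0
position: [0.4875, -0.0945, 0.0753]
tool_rot: [-3.142, 0.0, 1.236]
force: [0.6, 1.2, -0.7]
grip_width: 0.0212
finger_force: 88.4
```

Call:
arm_command([
  [[0.8,2.4,0],0,1],
  [[0.8,2.4,0],0,1],
  [[0.8,2.4,0],0,1],
  [[0.8,2.4,0],0,1],
  [[0.8,2.4,0],0,1],
])

```text
clock: 10.5
position: [0.4916, -0.0824, 0.0753]
tool_rot: [3.142, -0.0, 1.236]
force: [-1.0, 0.0, -1.2]
grip_width: 0.0215
finger_force: 88.4
```

Call:
arm_command([
  [[0.8,2.4,0],0,1],
  [[0.8,2.4,0],0,1],
  [[0.8,2.4,0],0,1],
  [[0.8,2.4,0],0,1],
  [[0,0,0],0,1],
])

```text
clock: 11.0
position: [0.4949, -0.0727, 0.0753]
tool_rot: [3.141, -0.0, 1.236]
force: [0.8, 0.8, -0.6]
grip_width: 0.0214
finger_force: 88.4
```

```bash
cat > st.py <<'E'
from h import *
o=bot.observe();C=np.array([.5596,.106,.0795]);th=-.3396;e=np.array([-np.sin(th),np.cos(th),0]);n=np.array([-e[1],e[0],0])
d=o["position"]-C;print("clk",o["clock"],"TCP along %.1f left %.1f z %.1f"%((d@e+.055)*1e3,d@n*1e3,o["position"][2]*1e3),"yaw err",(o["tool_rot"][2]-1.2312).round(4))
F=o["force"];M=o["moment"];print("F along %.1f left %.1f up %.1f | M along %.2f left %.2f up %.2f"%(F@e,F@n,F[2],M@e,M@n,M[2]),o["grip_width"],o["finger_force"])
E
python3 st.py
```

```text
clk 11.0 TCP along -135.0 left 1.5 z 75.3 yaw err 0.0049
F along 1.0 left -0.5 up -0.6 | M along -0.15 left -0.03 up -0.11 0.02138510772657039 88.3996331691742
```

Call:
arm_command([
  [[1.7,4.7,0],0,1],
  [[1.7,4.7,0],0,1],
  [[1.7,4.7,0],0,1],
  [[1.7,4.7,0],0,1],
  [[1.7,4.7,0],0,1],
])

```text
clock: 11.5
position: [0.5033, -0.049, 0.0753]
tool_rot: [-3.142, -0.0, 1.236]
force: [0.1, -0.8, -1.2]
grip_width: 0.0216
finger_force: 88.4
```

Call:
arm_command([
  [[1.7,4.7,0],0,1],
  [[1.7,4.7,0],0,1],
  [[1.7,4.7,0],0,1],
  [[1.7,4.7,0],0,1],
  [[0,0,0],0,1],
])

```text
clock: 12.0
position: [0.5102, -0.0299, 0.0752]
tool_rot: [-3.142, -0.0, 1.237]
force: [0.4, -0.3, -1.0]
grip_width: 0.0212
finger_force: 88.4
```

```bash
python3 st.py; python3 - <<'E'
from bar import *
f=grab_frame("wrist");cv2.imwrite("pics/z.png",f["image"][:,:,::-1])
ax,p=axis(f,120,190);print(np.arctan2(ax[1],ax[0]),ax[2])
E
```

```text
clk 12.0 TCP along -89.6 left 1.3 z 75.2 yaw err 0.0055
F along -0.2 left -0.4 up -1.0 | M along 0.01 left 0.08 up -0.03 0.02123743610666013 88.39349627494812
edge 35 35 rms 0.08
edge 35 35 rms 0.091
1.2266648042379495 -0.019791219433087533
```

Call:
arm_command([
  [[1.7,4.7,0],0,1],
  [[0.8,2.4,0],0,1],
  [[0.8,2.4,0],0,1],
  [[0.8,2.4,0],0,1],
  [[0.8,2.4,0],0,1],
])

```text
clock: 12.55
position: [0.5149, -0.0162, 0.0753]
tool_rot: [-3.142, 0.0, 1.236]
force: [-0.0, -0.0, -1.8]
grip_width: 0.0217
finger_force: 88.4
```

Call:
arm_command([
  [[0.8,2.4,0],0,1],
  [[0.8,2.4,0],0,1],
  [[0.8,2.4,0],0,1],
  [[0.8,2.4,0],0,1],
])

```text
clock: 12.95
position: [0.5182, -0.0067, 0.0753]
tool_rot: [3.141, 0.0, 1.236]
force: [0.6, -0.7, -1.2]
grip_width: 0.0215
finger_force: 88.4
```

```bash
python3 st.py
```

```text
clk 12.95 TCP along -65.1 left 1.5 z 75.3 yaw err 0.0045
F along -0.5 left -0.8 up -1.2 | M along -0.17 left 0.18 up -0.02 0.021532628188883435 88.39970827102661
```

Call:
arm_command([
  [[0.8,2.4,0],0,1],
  [[0.8,2.4,0],0,1],
  [[0.8,2.4,0],0,1],
  [[0.8,2.4,0],0,1],
])

```text
clock: 13.35
position: [0.5215, 0.0029, 0.0753]
tool_rot: [3.141, 0.0, 1.236]
force: [1.5, -2.3, -1.1]
grip_width: 0.0213
finger_force: 88.4
```

Call:
arm_command([
  [[0.8,2.4,0],0,1],
  [[0.8,2.4,0],0,1],
  [[0.8,2.4,0],0,1],
  [[0.8,2.4,0],0,1],
])

```text
clock: 13.75
position: [0.5247, 0.0124, 0.0753]
tool_rot: [3.141, 0.0, 1.236]
force: [2.4, -3.6, -1.5]
grip_width: 0.0218
finger_force: 88.5
```

```bash
python3 st.py
```

```text
clk 13.75 TCP along -44.9 left 1.7 z 75.3 yaw err 0.0044
F along -2.6 left -3.4 up -1.5 | M along -0.89 left 0.64 up -0.19 0.021793141586696124 88.46534013748169
```

Call:
arm_command([
  [[0.7,-0.25,0],0,1],
  [[0.7,-0.25,0],0,1],
  [[0,0,0],0,1],
])

```text
clock: 14.05
position: [0.5256, 0.012, 0.0752]
tool_rot: [-3.141, 0.0, 1.236]
force: [0.3, -0.3, -0.5]
grip_width: 0.022
finger_force: 88.5
```

```bash
python3 st.py
```

```text
clk 14.05 TCP along -44.9 left 0.7 z 75.2 yaw err 0.0048
F along -0.2 left -0.4 up -0.5 | M along 0.01 left 0.05 up -0.01 0.021971100468524397 88.472660779953
```

Force-free again, so I continue home.

Call:
arm_command([
  [[0.8,2.4,0],0,1],
  [[0.8,2.4,0],0,1],
  [[0.8,2.4,0],0,1],
  [[0.8,2.4,0],0,1],
])

```text
clock: 14.45
position: [0.5291, 0.0218, 0.0753]
tool_rot: [-3.141, -0.0, 1.236]
force: [0.8, 1.0, -1.5]
grip_width: 0.0209
finger_force: 88.5
```

```bash
python3 st.py
```

```text
clk 14.45 TCP along -34.6 left 0.7 z 75.3 yaw err 0.0047
F along 1.2 left -0.4 up -1.5 | M along 0.02 left 0.10 up 0.10 0.020916505061147308 88.46993207931519
```

Call:
arm_command([
  [[0.8,2.4,0],0,1],
  [[0.8,2.4,0],0,1],
  [[0,0,0],0,1],
])

```text
clock: 14.75
position: [0.5308, 0.0267, 0.0753]
tool_rot: [-3.142, -0.0, 1.236]
force: [-0.2, -0.2, -2.1]
grip_width: 0.0216
finger_force: 88.5
```

Call:
arm_command([
  [[0.4,1.0,0],0,1],
  [[0.3,1.0,0],0,1],
  [[0,0,0],0,1],
])

```text
clock: 15.05
position: [0.5314, 0.0284, 0.0753]
tool_rot: [-3.142, -0.0, 1.236]
force: [-0.8, -0.3, -1.0]
grip_width: 0.0212
finger_force: 88.5
```

```bash
python3 st.py
```

```text
clk 15.05 TCP along -27.6 left 0.7 z 75.3 yaw err 0.0046
F along -0.6 left 0.6 up -1.0 | M along 0.00 left 0.01 up 0.01 0.021235050699456314 88.47292900085449
```

Call:
arm_command([
  [[0.3,0.9,0],0,1],
  [[0.3,0.9,0],0,1],
  [[0,0,0],0,1],
])

```text
clock: 15.35
position: [0.5319, 0.0297, 0.0753]
tool_rot: [-3.142, 0.001, 1.235]
force: [-1.6, -3.8, -0.5]
grip_width: 0.0218
finger_force: 88.5
```

Call:
arm_command([
  [[0.3,0.9,0],0,1],
  [[0,0,0],0,1],
])

```text
clock: 15.55
position: [0.5319, 0.0297, 0.0753]
tool_rot: [-3.141, 0.001, 1.235]
force: [-2.9, -8.3, 1.3]
grip_width: 0.0215
finger_force: 88.7
```

Call:
arm_command([
  [[0.3,0.9,0],0,1],
  [[0,0,0],0,1],
])

```text
clock: 15.75
position: [0.5319, 0.0298, 0.0752]
tool_rot: [-3.141, 0.002, 1.234]
force: [-4.0, -13.7, 2.8]
grip_width: 0.0215
finger_force: 88.9
```

The shoulder met the cheek at TCP along ≈ −26 mm, as predicted by the shoulder measured 26 mm ahead of the TCP. I'll check the tip's protrusion and the roll numerically.

```bash
python3 st.py; python3 - <<'E'
from h import *
import pickle
C=np.array([.5596,.106,.0795]);th=-.3396;e=np.array([-np.sin(th),np.cos(th),0]);n=np.array([-e[1],e[0],0])
t0=pickle.load(open("f0.pkl","rb"))["top"];t=grab_frame("top")
a=cv2.cvtColor(t["image"],cv2.COLOR_RGB2GRAY).astype(int);b=cv2.cvtColor(t0["image"],cv2.COLOR_RGB2GRAY).astype(int)
print("along-beyond-bore_b mm: now/before grey, and 15mm aside")
for k in range(4,56,4):
    P=[C+(.055+k/1e3)*e+[0,0,.006],C+(.055+k/1e3)*e+.018*n+[0,0,.006]];q=proj(t,P).round().astype(int)
    print(k,[(a[y,x],b[y,x]) for x,y in q])
q=proj(t,[np.r_[(C+s*e+r*n)[:2],.128] for s in(-.015,0,.015) for r in(-.015,.015)]).round().astype(int);print("roll top",[(a[y,x],b[y,x]) for x,y in q])
E
```

```text
clk 15.75 TCP along -26.1 left 0.7 z 75.2 yaw err 0.0028
F along -14.3 left -0.8 up 2.8 | M along 0.01 left 3.04 up 0.10 0.02148373467523893 88.8893723487854
along-beyond-bore_b mm: now/before grey, and 15mm aside
4 [(np.int64(220), np.int64(194)), (np.int64(200), np.int64(197))]
8 [(np.int64(211), np.int64(140)), (np.int64(144), np.int64(143))]
12 [(np.int64(212), np.int64(141)), (np.int64(144), np.int64(141))]
16 [(np.int64(206), np.int64(142)), (np.int64(145), np.int64(142))]
20 [(np.int64(183), np.int64(146)), (np.int64(147), np.int64(140))]
24 [(np.int64(197), np.int64(147)), (np.int64(149), np.int64(141))]
28 [(np.int64(187), np.int64(143)), (np.int64(149), np.int64(143))]
32 [(np.int64(193), np.int64(142)), (np.int64(148), np.int64(144))]
36 [(np.int64(186), np.int64(142)), (np.int64(147), np.int64(143))]
40 [(np.int64(161), np.int64(142)), (np.int64(148), np.int64(144))]
44 [(np.int64(149), np.int64(141)), (np.int64(149), np.int64(141))]
48 [(np.int64(148), np.int64(143)), (np.int64(148), np.int64(142))]
52 [(np.int64(150), np.int64(144)), (np.int64(147), np.int64(141))]
roll top [(np.int64(128), np.int64(208)), (np.int64(144), np.int64(213)), (np.int64(118), np.int64(219)), (np.int64(103), np.int64(219)), (np.int64(175), np.int64(219)), (np.int64(180), np.int64(220))]
```

The tip stands 40 mm out of the far cheek, so the spindle is fully home. I'm handing in the job.

```bash
python3 -c "
from workcell import ticket
print(ticket.job_done())"
```

```text
the job is handed in; nothing more can be done
None
```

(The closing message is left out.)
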